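# Lock the mixing pot onto the paint mixer

### The arm

A 6-joint arm with a two-finger parallel gripper is mounted at the origin on the work surface. World frame = base frame: x ahead of the robot, y to its left, z up, the work surface at z = 0. Lengths are in m, angles in rad, forces in N, time in s.
With the tool pointing down it reaches from about 0.35 to 0.85 m from the base axis. Payload 8.1 kg.
Tool frame: the origin (TCP) lies midway between the tips of the shut fingers; the grasp point (between the pads) lies 19 mm behind it (r.tcp_to_grasp is the z of the grasp point in the tool frame, in m); z points along the fingers, y is the line along which they close (so a half turn about z gives the same grasp; the last joint's range is limited). The gripper opens to 93 mm and grips with 3 to 60 N. Pads are 15 mm wide; open, the fingers measure 128 mm over their backs; the gripper's body (75 mm by 188 mm) begins 65 mm behind the grasp point.
Start: joints at [1.19, 0.13, 1.488, -0, 1.523, -0.085], TCP at [0.175, 0.574, 0.219] pointing down, gripper open.
Joint ranges: [-2.96, 2.96], [-0.89, 2.26], [0.02, 2.5], [-1.34, 4.48], [0, 2.73], [-2.66, 2.66]. Speed limits (rad/s): [2.39, 2.39, 2.79, 3.14, 3.14, 3.14].

### API

Orientations are given as [roll, pitch, yaw] about the fixed x, y, z axes, in that order (R = Rz(yaw) Ry(pitch) Rx(roll)).
In Python, from rig import r, capture, get_calibration gives the robot as it stands. The module is installed in compiled form; this text tells all that it offers.
- The arm moves only by the tool arm_command, never from a script. Its argument "steps" is a list of rows, each a list of 7 numbers: the opening, from -1 (shut) to 1 (fully open), then the shift along the tool's x, y, z in mm, then the turn, a rotation vector about the tool's x, y, z in degrees. A call has exactly 8 rows; each row shifts and turns the commanded pose from where the row before left it, along the tool's axes as they then stand; what a row does not reach is not made up. A row lasts 1/12 s, in which the tool goes at most 41.7 mm and 7.16 degrees, less where a joint would pass 70% of its speed; a pose out of reach is approached as far as the arm can. A call with a gripper value outside its range is refused whole. The fingers move at their own pace and stop on an object; the grip force is fixed at half the most. Time passes only in rows, so rows that do not move let the fingers close, or fill a call up. It gives the time, the measured TCP pose, the force, the opening and the grip force at its end, in the units of the state.
- r.state(): the state, without advancing time (a new reading comes with each control period).
- capture(name): name is "side" or "top"; returns the picture (420x560x3 uint8, red, green, blue); there is no depth.
- get_calibration(name): a dict with "camera_matrix" (3x3 intrinsics, pixels), "R" (3x3) and "t" (3): a world point X has camera coordinates R X + t. Camera axes: x right, y down, z forward; pixel columns grow to the right and rows downward; lengths in m; the calibration is good to about 2 mm. A picture is of the moment at which its call begins. get_calibration takes no time and is no camera call.
- r.finish_job(): hands the job in; it is judged then, once.
The state is a dict: "t": time; "joint_pos": joint angles; "qd": joint speeds; "tau": joint torques, N m; "position": TCP position; "tcp_rot": TCP orientation; "ft_force": force on the tool from outside, world axes, zero at the start; "torque": the same for the moment, N m; "opening": finger opening in m; "finger_force": force on a finger pad.
Only numpy, scipy, OpenCV 4.12 (cv2) and the standard library are available. Lean on these libraries where they do the work, as an engineer would, in place of code of your own. Each camera call takes 0.05 s, during which the arm holds its last target. There are 200 camera calls.

### The job

Load the paint mixer: pick up the lidded mixing pot with the grip bar, keeping it upright, set its foot into the socket of the mixer base so that its two lugs drop into the entry slots, then press it down against the spring and turn it clockwise (seen from above) until it clicks locked. Press and turn gently, never forcing pot against mixer with more than 40 N, let go of the locked pot, and leave everything else on the table where it is.

Things in the scene. Friction and masses are not known exactly. Their poses are not given: they have to be found in the camera images.
- pot: Mixing pot, grey with a white lid, 129 mm tall, 154 to 308 g, the only thing with a grip bar. Origin at the centre of its underside, z up. Foot 52 mm across from z = 0 to 30, its lowest 5 mm tapering to 44 mm; body 60 mm across to z = 92; lid 63 mm across to z = 100; grip bar on top to z = 129. Half a turn about z gives the same pot.
- bar (a point): Middle of the pot's upright grip bar, on the pot's axis, 114 mm above its underside; axes as pot. The bar runs along x, directly over the lugs: 56 mm long (x), 14 mm thick (y), 30 mm tall.
- lugs (a point): Point on the pot's axis level with the middle of its two bayonet lugs, 14.5 mm above the underside; axes as pot. The lugs stick out of the foot at +x and -x, out to 32 mm from the axis; each is 9 mm wide (y) and 5 mm tall (z = 12 to 17 above the underside).
- mixer: Mixer base, fixed to the table: a grey housing 150 x 130 mm and 66 mm high carrying a round dark grey socket ring 86 mm across with a light metal rim, its mouth 100 mm above the table. Origin at the centre of its underside, z up. The ring is clamped in the housing, turned up to 15 deg either way from its nominal place; that angle is not measured: see it, or search by feel.
- socket (a point): Centre of the socket's mouth, level with its flat top rim; axes as mixer. Bore 54.4 mm across. Two entry slots, 12.5 mm wide and 34 mm out, open upward at +80 and -100 deg (counterclockwise from x), give or take the ring's 15 deg; lug play in them is 3 deg either way. With the lugs on the rim the pot's underside is 12 mm below this point; in the slots it drops on to 16 mm.
- spring (a point): Centre of the top of the sprung plate in the bore, 16 mm below the mouth; pushes up 5.4 N, plus 0.6 N per mm. Lugs pass under the rim only with the pot's underside 24 to 27 mm below the mouth (10.2 to 12 N; 27 is a hard floor). The pot then turns clockwise only, from the slots 80 deg (stops at 83), where 3 mm notches under the rim let the lugs spring up: locked, underside 21 mm below the mouth.
- jar: Bystander: closed grey jar with a white cap, 62 mm across, 85 mm tall, no grip bar. Origin at the centre of its underside.
- mug: Bystander: grey mug with one handle, 76 mm across, 85 mm tall. Origin at the centre of its underside.
- tin: Bystander: steel tin, 72 mm across, 70 mm tall. Origin at the centre of its underside.
- brush: Bystander: wooden brush 200 mm long lying along its x. Origin at its middle, underneath.
- brushjar: Bystander: glass jar of brushes, 84 mm across, about 190 mm tall with the brushes. Origin at the centre of its underside.
Mind the look-alikes: they are no part of the job. Leave any turquoise look-alike of the pot alone.

How it is judged:
By the outcome, as a careful person would: the job done as asked, in the order asked, and still so for the second after the job is handed in, with the robot touching nothing.
It also fails if it takes over 72 s, if anything falls off the work surface, if the arm or the gripper's body presses on something with over 40 N, if the wrist force passes 120 N, or if a joint passes its speed limit or range.

## Working session

There is one attempt and no reset: what is moved stays moved. The work goes in short steps, Python scripts to look and compute and a tool call to move; the robot and the scene stay as the last step left them, time stands still between calls to the robot, and variables do not carry over. Pictures are saved under pics/ and viewed, at most 10 in all, crops included, and the job is handed in when it is done.

Besides the shell and the picture viewer there is one more tool, called by a JSON object that holds its "method" and its "body", one argument or row to a line. arm_command: Moves the arm, as the interface text tells. Its arguments: {"type":"object","properties":{"steps":{"type":"array","items":{"type":"array","items":{"type":"number"}}}},"required":["steps"]}

```bash
mkdir -p pics; ls
python3 - <<'E'
from rig import r,capture,get_calibration
import cv2,numpy as np
for n in("side","top"):
    im=capture(n); cv2.imwrite(f"pics/{n}0.png",im[:,:,::-1]); c=get_calibration(n)
    print(n,c["camera_matrix"].tolist(),np.round(c["R"],4).tolist(),np.round(c["t"],4).tolist(), np.round(-c["R"].T@c["t"],3))
print(r.state(), r.tcp_to_grasp)
E
```

```text
pics
side [[450.11182847333237, 0.0, 285.9573346620679], [0.0, 450.11182847333237, 203.83098239361766], [0.0, 0.0, 1.0]] [[0.7119, -0.7023, 0.0068], [-0.5286, -0.5421, -0.6532], [0.4624, 0.4614, -0.7572]] [-0.422, 0.3485, 0.793] [ 0.118 -0.473  0.831]
top [[423.0892051886278, 0.0, 274.6657595429744], [0.0, 423.0892051886278, 210.12622875719313], [0.0, 0.0, 1.0]] [[0.0079, -0.9998, 0.0205], [-0.9988, -0.0089, -0.049], [0.0492, -0.0201, -0.9986]] [-0.0555, 0.5458, 1.0419] [ 0.494 -0.03   1.068]
{'t': 0.1, 'joint_pos': array([ 1.18962276e+00,  1.31102653e-01,  1.48914674e+00, -9.25414176e-06,
        1.52300950e+00, -8.53851229e-02]), 'qd': array([-0.00083518, -0.00434104, -0.00182945,  0.00049341, -0.00077891,
       -0.00019309]), 'tau': array([ 2.02335781e-03, -5.61347401e+01, -4.93092692e+01,  7.71051832e-02,
        2.92550650e-02, -1.23468322e-05]), 'position': array([0.17467988, 0.57347748, 0.21769517]), 'tcp_rot': array([-3.13993170e+00, -1.32890114e-04,  2.84580455e+00]), 'ft_force': array([-0.35370635, -0.86020349,  0.71920363]), 'torque': array([ 0.01319957, -0.03713249, -0.00437318]), 'finger_force': 0.0, 'opening': 0.09289787402208474} -0.0188
```

View pics/side0.png

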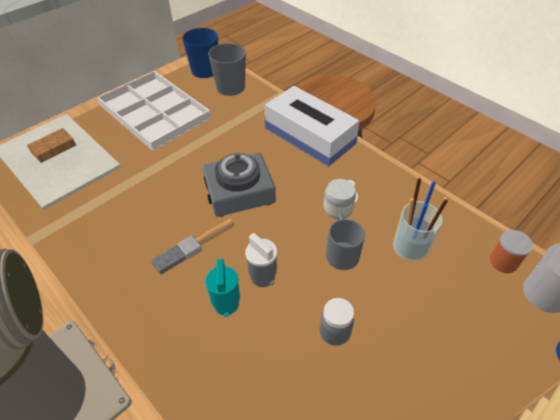

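View pics/top0.png

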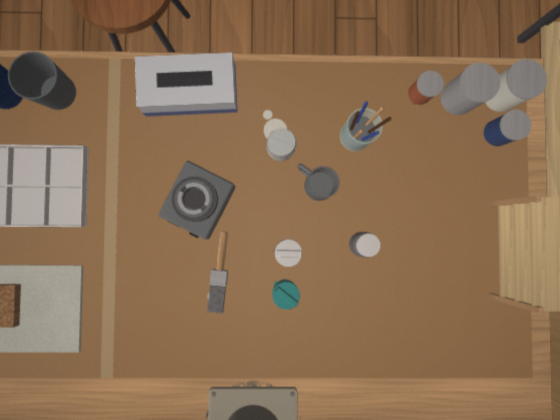

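Candidates for the pot:
- White-lidded pot with bar: side (262,262), top (288,253).
- Turquoise look-alike: side (223,290), top (286,295).
- Jar with white cap and no bar: side (337,320), top (367,245).
- Pale tin/cup: top (280,143).

I choose the grey pot with the white lid and grip bar. The mixer ring is at side (238,172), top (194,199).

Run:
```python
import cv2,numpy as np
s=cv2.imread("pics/side0.png");t=cv2.imread("pics/top0.png")
def c(im,x,y,w):
    h=w*3//4
    return cv2.resize(im[y-h//2:y-h//2+h,x-w//2:x-w//2+w],(400,300),interpolation=cv2.INTER_CUBIC)
cv2.imwrite("pics/crop1.png",np.vstack([np.hstack([c(t,288,253,50),c(t,195,199,80)]),np.hstack([c(s,262,260,80),c(s,238,178,80)])]))
```

```text
(no output)
```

View pics/crop1.png

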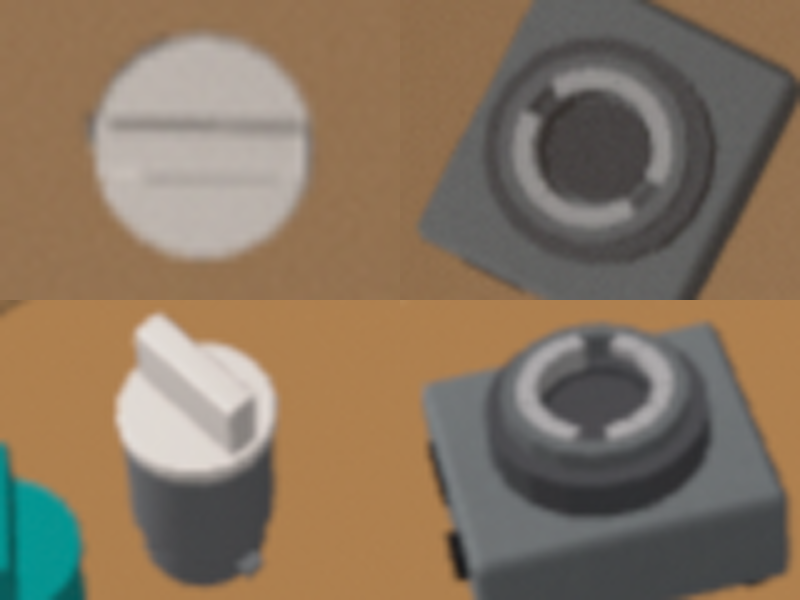

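The crops confirm the choice: white lid with bar, and a lug visible at side ~(272,282). The ring has a light rim with two dark slots at top ~(183,190) and (204,208), side ~(238,157) and (236,174). Next I measure from both views.

```bash
cat > h.py <<'E'
import numpy as np,cv2
from rig import get_calibration
C={n:get_calibration(n) for n in("side","top")}
def ray(n,p):
    c=C[n]; d=c["R"].T@np.linalg.solve(c["camera_matrix"],[p[0],p[1],1.]); return -c["R"].T@c["t"],d/np.linalg.norm(d)
def plane(n,p,z):
    o,d=ray(n,p); return o+d*(z-o[2])/d[2]
def tri(a,b):
    A=[];B=[]
    for n,p in(("side",a),("top",b)):
        o,d=ray(n,p);P=np.eye(3)-np.outer(d,d);A.append(P);B.append(P@o)
    X=np.linalg.lstsq(np.vstack(A),np.hstack(B),rcond=None)[0]
    return X,[np.linalg.norm(A[i]@X-B[i]) for i in(0,1)]
def blob(m,x,y):
    cs=cv2.findContours(m.astype(np.uint8),cv2.RETR_EXTERNAL,cv2.CHAIN_APPROX_NONE)[0]
    return [c for c in cs if abs(c[:,0].mean(0)-[x,y]).max()<18 and len(c)>8]
E
python3 - <<'E'
from h import *
I={n:cv2.imread(f"pics/{n}0.png").astype(int) for n in C}
loc={"side":((238,172),(262,252)),"top":((194,199),(288,253))}
E={}
for n in C:
    im=I[n];mn=im.min(2);mx=im.max(2)
    g=cv2.cvtColor(im.astype(np.uint8),cv2.COLOR_BGR2GRAY)
    (x,y),(px,py)=loc[n]
    m=np.zeros(g.shape,bool);m[y-20:y+20,x-25:x+25]=((mn>125)&(mx-mn<40))[y-20:y+20,x-25:x+25]
    pts=np.argwhere(m)[:,::-1]
    e=cv2.fitEllipse(cv2.convexHull(pts.astype(np.float32))); E[n]=e[0]
    P=np.array([plane(n,p,.1) for p in pts]); c=plane(n,e[0],.1)
    print(n,"rim ellipse",e,"on z=.1",c, "n",len(pts))
    # polar profile on plane, sampled from gray
    for it in(0,):
        th=np.radians(np.arange(0,360,2.)); prof=[]
        for t in th:
            v=[]
            for R in(.0295,.031,.0325):
                X=c+R*np.array([np.cos(t),np.sin(t),0]);q=C[n]["camera_matrix"]@(C[n]["R"]@X+C[n]["t"]);q=q[:2]/q[2]
                v.append(cv2.getRectSubPix(g,(1,1),(float(q[0]),float(q[1])))[0,0])
            prof.append(np.mean(v))
        prof=np.array(prof);lv=(np.median(prof)+prof.min())/2
        w=np.clip(np.median(prof)-15-prof,0,None)
        for a0 in (0,1): pass
        d=np.degrees(th); print("dark",[(int(a),int(b)) for a,b in zip(d,prof) if b<lv+5])
        # double angle mean
        print("axis deg mod180",np.degrees(np.angle((w*np.exp(2j*th)).sum())/2)%180)
    m=np.zeros(g.shape,bool);m[py-30:py+30,px-25:px+25]=((mn>135)&(mx-mn<40))[py-30:py+30,px-25:px+25]
    cs=max(blob(m,px,py),key=cv2.contourArea); print("lid",cv2.minEnclosingCircle(cs),cv2.boundingRect(cs))
    if n=="top":
        (lc,_)=cv2.minEnclosingCircle(cs);print("lid z.1",plane(n,lc,.1), "moment", plane(n,cv2.fitEllipse(cs)[0],.1))
        print(g[238:268,280:297:3])
print("rim tri",tri(E["side"],E["top"]))
E
```

```text
side rim ellipse ((236.4220733642578, 164.93487548828125), (22.32121467590332, 31.948041915893555), 84.6615982055664) on z=.1 [0.56573314 0.1369008  0.1       ] n 242
dark [(34, 118), (36, 101), (38, 85), (40, 79), (42, 73), (44, 72), (46, 71), (48, 71), (50, 71), (52, 74), (54, 79), (56, 86), (58, 103), (59, 119), (216, 109), (218, 97), (220, 88), (222, 83), (224, 80), (226, 79), (228, 79), (230, 79), (232, 80), (234, 84), (236, 88), (238, 106)]
axis deg mod180 47.03748652169481
lid ((259.9688720703125, 248.73709106445312), 17.21117401123047) (246, 233, 31, 32)
top rim ellipse ((192.9870147705078, 198.1080322265625), (30.795928955078125, 31.253192901611328), 42.52504348754883) on z=.1 [0.56788297 0.13784134 0.1       ] n 235
dark [(34, 105), (36, 87), (38, 76), (40, 70), (42, 68), (44, 68), (46, 68), (48, 68), (50, 66), (52, 65), (54, 66), (56, 71), (58, 82), (59, 98), (216, 100), (218, 89), (220, 82), (222, 80), (224, 79), (226, 79), (228, 80), (230, 81), (232, 82), (234, 82), (236, 84), (238, 91), (239, 103)]
axis deg mod180 47.62931519407612
lid ((287.9117736816406, 252.676467895
[... 370 characters left out ...]
9 179]
 [182 180 180 181 178 180]
 [180 180 178 178 180 179]
 [160 161 158 160 165 164]
 [142 140 139 142 147 143]
 [170 167 166 164 160 157]
 [179 180 178 178 178 176]
 [181 182 181 179 180 179]
 [182 181 181 181 180 181]
 [184 182 182 181 182 182]
 [183 171 173 174 174 175]
 [181 168 168 170 169 170]
 [182 181 181 180 179 180]
 [182 182 180 181 181 180]
 [182 183 182 181 180 181]
 [182 183 182 183 180 180]
 [180 183 181 181 181 180]
 [173 182 181 181 180 178]
 [151 181 180 182 180 158]
 [126 166 180 179 169 128]
 [121 136 162 161 141 122]
 [121 121 127 126 121 120]]
rim tri (array([0.5676564 , 0.13861423, 0.09751504]), [np.float64(0.0005380440923519988), np.float64(0.0005380440923518853)])
```

Run:
```python
import cv2,numpy as np
s=cv2.imread("pics/side0.png");t=cv2.imread("pics/top0.png")
a=cv2.resize(s[230:260,240:280],(800,600),interpolation=cv2.INTER_CUBIC)
cv2.imwrite("pics/crop2.png",a)
```

```text
(no output)
```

View pics/crop2.png

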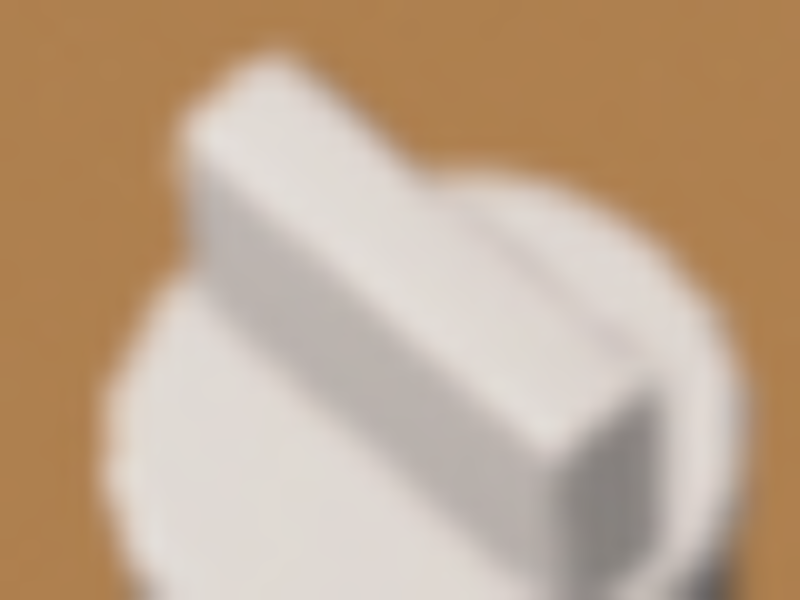

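The bar's top-face corners in the side view are (248.6,235.8), (253.2,232.0), (272.2,248.5) and (267.0,252.2). The lid circle centre in the top view is (287.9,252.7).

Run:
```python
from h import *
q=np.array([[248.6,235.8],[253.2,232.],[272.2,248.5],[267.,252.2]])
print("bar top tri",tri(q.mean(0),(287.9,253.7)))
P=np.array([plane("side",p,.129) for p in q]);print(P.round(4),P.mean(0))
d=P[2]-P[1]+P[3]-P[0];print("bar dir side",np.degrees(np.arctan2(d[1],d[0]))%180, np.linalg.norm(d)/2)
# top: bar-edge dark line
g=cv2.cvtColor(cv2.imread("pics/top0.png"),cv2.COLOR_BGR2GRAY).astype(float)
pts=[]
for r0,r1 in((247,253),(254,259)):
    L=[]
    for c in range(279,297):
        w=np.clip(178-g[r0:r1,c],0,None)
        L.append((c,(w*np.arange(r0,r1)).sum()/w.sum()))
    L=np.array(L);k=np.polyfit(L[:,0],L[:,1],1);X=[plane("top",(c,np.polyval(k,c)),.129) for c in(279,296)]
    d=X[0]-X[1];print("edge",np.polyval(k,288),"dir",np.degrees(np.arctan2(d[1],d[0]))%180, "mid", (X[0]+X[1])/2)
from rig import r
print(r.state()["tcp_rot"])
```

```text
bar top tri (array([ 0.4442265 , -0.0787839 ,  0.12666327]), [np.float64(6.024689331542774e-05), np.float64(6.024689331524887e-05)])
[[ 0.4372 -0.0532  0.129 ]
 [ 0.4498 -0.0526  0.129 ]
 [ 0.4493 -0.1069  0.129 ]
 [ 0.4365 -0.1063  0.129 ]] [ 0.44321538 -0.07974213  0.129     ]
bar dir side 89.37891370250247 0.05371577735010489
edge 249.9950575272015 dir 89.14463647318078 mid [ 0.45249615 -0.07769167  0.129     ]
edge nan dir nan mid [nan nan nan]
[-3.13993170e+00 -1.32890114e-04  2.84580455e+00]<stdin>:13: RuntimeWarning: invalid value encountered in scalar divide
```

{"method": "arm_command", "body": {
  "steps": [
    [0,0,0,0,0,0,7],
    [0,0,0,0,0,0,7],
    [0,0,0,0,0,0,7],
    [0,0,0,0,0,0,7],
    [0,0,0,0,0,0,7],
    [0,0,0,0,0,0,7],
    [0,0,0,0,0,0,7],
    [0,0,0,0,0,0,7]
  ]
}}

```text
t: 0.77
position: [0.1748, 0.5736, 0.218]
tcp_rot: [-3.141, 0.001, 1.862]
ft_force: [0.5, 0.5, -0.6]
opening: 0.0474
finger_force: 0.0
```

{"method": "arm_command", "body": {
  "steps": [
    [0,0,0,0,0,0,7],
    [0,0,0,0,0,0,7],
    [0,0,0,0,0,0,3.9],
    [0,-30,12,0,0,0,0],
    [0,-36,15,0,0,0,0],
    [0,-36,15,0,0,0,0],
    [0,-36,15,0,0,0,0],
    [0,-36,15,0,0,0,0]
  ]
}}

```text
t: 1.43
position: [0.2443, 0.3971, 0.218]
tcp_rot: [-3.141, 0.001, 1.557]
ft_force: [0.7, -0.7, 0.4]
opening: 0.0465
finger_force: 0.0
```

{"method": "arm_command", "body": {
  "steps": [
    [0,-36,15,0,0,0,0],
    [0,-36,15,0,0,0,0],
    [0,-36,15,0,0,0,0],
    [0,-36,15,0,0,0,0],
    [0,-36,15,0,0,0,0],
    [0,-36,15,0,0,0,0],
    [0,-36,15,0,0,0,0],
    [0,-36,15,0,0,0,0]
  ]
}}

```text
t: 2.1
position: [0.36, 0.1073, 0.2185]
tcp_rot: [3.141, -0.0, 1.556]
ft_force: [1.0, 0.8, -0.6]
opening: 0.0468
finger_force: 0.0
```

{"method": "arm_command", "body": {
  "steps": [
    [0,-30,14,0,0,0,0],
    [0,-30,14,0,0,0,0],
    [0,-30,14,0,0,0,0],
    [0,-30,14,0,0,0,0],
    [0,-30,14,0,0,0,0],
    [0,-28,12,0,0,0,0],
    [0,0,0,0,0,0,0],
    [0,0,0,0,0,0,0]
  ]
}}

```text
t: 2.77
position: [0.4391, -0.0712, 0.218]
tcp_rot: [-3.14, -0.0, 1.553]
ft_force: [-1.0, 0.6, -0.2]
opening: 0.0464
finger_force: 0.0
```

{"method": "arm_command", "body": {
  "steps": [
    [0,-8.5,5.5,0,0,0,0],
    [0,0,0,20,0,0,0],
    [0,0,0,20,0,0,0],
    [0,0,0,20,0,0,0],
    [0,0,0,15,0,0,0],
    [0,0,0,10,0,0,0],
    [0,0,0,0,0,0,0],
    [0,0,0,0,0,0,0]
  ]
}}

```text
t: 3.43
position: [0.4446, -0.0781, 0.1337]
tcp_rot: [-3.141, -0.0, 1.557]
ft_force: [0.3, 0.6, 0.0]
opening: 0.0465
finger_force: 0.0
```

Run:
```python
from rig import *
import cv2,numpy as np
s=capture("side");cv2.imwrite("pics/s1.png",s[:,:,::-1])
cv2.imwrite("pics/s1c.png",cv2.resize(s[180:300,180:340,::-1],(800,600),interpolation=cv2.INTER_CUBIC))
```

```text
(no output)
```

View pics/s1c.png

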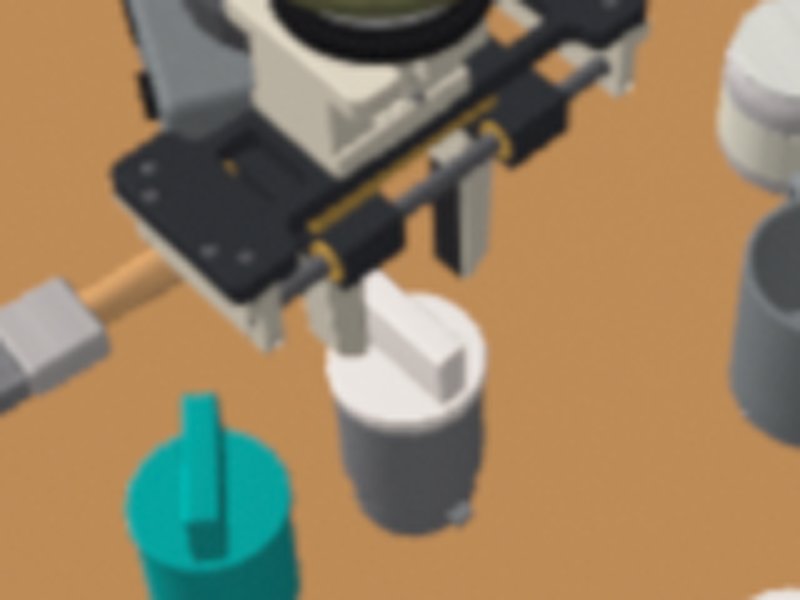

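The open fingers straddle the bar (near finger at crop ~(340,330), far finger ~(465,260)), and the turquoise pot is clear. I go down and grasp.

{"method": "arm_command", "body": {
  "steps": [
    [0,-1.5,0,8,0,0,0],
    [0,0,0,8,0,0,0],
    [0,0,0,8,0,0,0],
    [0,0,0,5,0,0,0],
    [0,0,0,0,0,0,0],
    [-1,0,0,0,0,0,0],
    [-1,0,0,0,0,0,0],
    [-1,0,0,0,0,0,0]
  ]
}}

```text
t: 4.15
position: [0.445, -0.0802, 0.105]
tcp_rot: [3.141, 0.0, 1.556]
ft_force: [0.4, -0.6, -0.0]
opening: 0.0312
finger_force: 0.0
```

{"method": "arm_command", "body": {
  "steps": [
    [-1,0,0,0,0,0,0],
    [-1,0,0,0,0,0,0],
    [-1,0,0,0,0,0,0],
    [-1,0,0,0,0,0,0],
    [-1,0,0,0,0,0,0],
    [-1,0,0,0,0,0,0],
    [-1,0,0,0,0,0,0],
    [-1,0,0,0,0,0,0]
  ]
}}

```text
t: 4.82
position: [0.4449, -0.0802, 0.1048]
tcp_rot: [3.141, 0.0, 1.556]
ft_force: [-1.1, -0.2, 3.3]
opening: 0.0138
finger_force: 30.0
```

{"method": "arm_command", "body": {
  "steps": [
    [-1,0,0,-8,0,0,0],
    [-1,0,0,-16,0,0,0],
    [-1,0,0,-20,0,0,0],
    [-1,0,0,-20,0,0,0],
    [-1,0,0,-20,0,0,0],
    [-1,0,0,-20,0,0,0],
    [-1,0,0,-14,0,0,0],
    [-1,0,0,-10,0,0,0]
  ]
}}

```text
t: 5.48
position: [0.4452, -0.0802, 0.2347]
tcp_rot: [3.14, 0.0, 1.556]
ft_force: [0.4, -0.3, -0.5]
opening: 0.0136
finger_force: 30.0
```

{"method": "arm_command", "body": {
  "steps": [
    [-1,10,5,0,0,0,0],
    [-1,20,11,0,0,0,0],
    [-1,30,16,0,0,0,0],
    [-1,32,17,0,0,0,0],
    [-1,32,17,0,0,0,0],
    [-1,32,17,0,0,0,0],
    [-1,32,17,0,0,0,0],
    [-1,20,12,0,0,0,0]
  ]
}}

```text
t: 6.15
position: [0.5599, 0.1301, 0.2308]
tcp_rot: [-3.14, -0.001, 1.558]
ft_force: [0.3, -1.0, -2.8]
opening: 0.0142
finger_force: 30.0
```

{"method": "arm_command", "body": {
  "steps": [
    [-1,11.8,6.8,0,0,0,3],
    [-1,0,0,0,0,0,6],
    [-1,0,0,0,0,0,7],
    [-1,0,0,0,0,0,7],
    [-1,0,0,0,0,0,7],
    [-1,0,0,0,0,0,7],
    [-1,0,0,0,0,0,4.9],
    [-1,0,0,0,0,0,0]
  ]
}}

```text
t: 6.82
position: [0.5661, 0.1386, 0.231]
tcp_rot: [-3.14, 0.002, 0.821]
ft_force: [0.3, -0.1, -2.0]
opening: 0.014
finger_force: 30.0
```

{"method": "arm_command", "body": {
  "steps": [
    [-1,0,0,0,0,0,0],
    [-1,0,0,0,0,0,0],
    [-1,0,0,0,0,0,0],
    [-1,0,0,0,0,0,0],
    [-1,0,0,0,0,0,0],
    [-1,0,0,0,0,0,0],
    [-1,0,0,0,0,0,0],
    [-1,0,0,0,0,0,0]
  ]
}}

```text
t: 7.48
position: [0.5668, 0.1379, 0.2327]
tcp_rot: [3.141, -0.0, 0.825]
ft_force: [0.5, 0.5, -1.8]
opening: 0.0139
finger_force: 30.0
```

Run:
```python
from rig import *
import cv2,numpy as np
s=capture("side");cv2.imwrite("pics/s2.png",s[:,:,::-1])
t=capture("top");cv2.imwrite("pics/t2.png",t[:,:,::-1])
cv2.imwrite("pics/s2c.png",np.hstack([cv2.resize(i[:,:,::-1],(400,600),interpolation=cv2.INTER_CUBIC) for i in (s[85:205,200:280],t[140:260,154:234])]))
print(r.state())
```

```text
{'t': 7.5833, 'joint_pos': array([ 1.50770779e-01,  7.98091606e-02,  1.51687330e+00, -4.44731324e-06,
        1.54486155e+00,  8.96779519e-01]), 'qd': array([ 9.26020052e-04,  8.07717742e-05, -5.60556665e-04, -5.90404405e-04,
        4.20651947e-05, -5.76623621e-04]), 'tau': array([ 4.18950571e-03, -5.47783542e+01, -5.05668390e+01,  6.21504709e-02,
       -5.16339135e-02, -4.02014106e-03]), 'position': array([0.56678302, 0.13789357, 0.23266498]), 'tcp_rot': array([ 3.14155882e+00, -3.52300640e-05,  8.24787702e-01]), 'ft_force': array([-0.37287406,  0.20315341, -1.42216493]), 'torque': array([-0.0907032 ,  0.11850328,  0.02206537]), 'finger_force': 29.974882900714874, 'opening': 0.014012665713872628}
```

View pics/s2c.png

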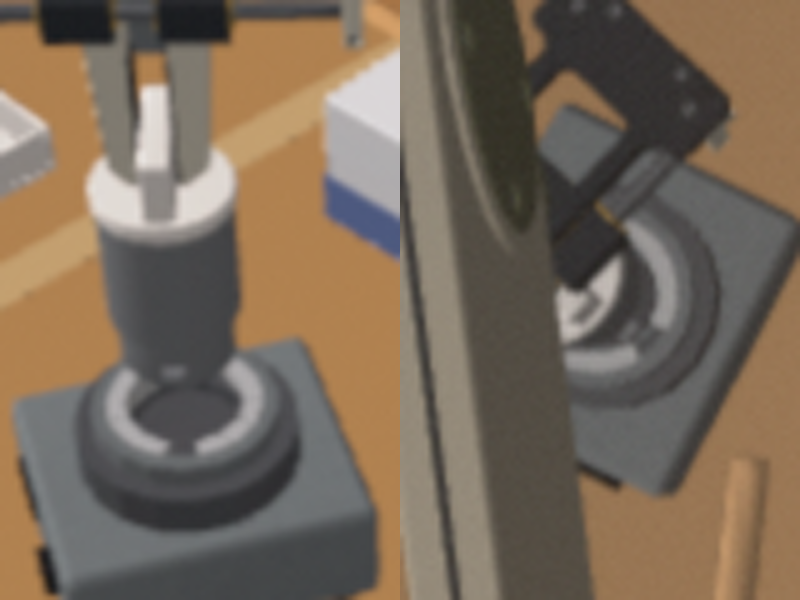

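The pot hangs upright over the socket; its near lug at crop (173,372) lines up with the near slot at (183,447). I lower it gently by feel. The expected TCP heights are mouth 0.205, lugs on rim 0.193, plate 0.189.

{"method": "arm_command", "body": {
  "steps": [
    [-1,0,0,6,0,0,0],
    [-1,0,0,6,0,0,0],
    [-1,0,0,6,0,0,0],
    [-1,0,0,4,0,0,0],
    [-1,0,0,3,0,0,0],
    [-1,0,0,2,0,0,0],
    [-1,0,0,2,0,0,0],
    [-1,0,0,0,0,0,0]
  ]
}}

```text
t: 8.25
position: [0.5666, 0.1379, 0.2032]
tcp_rot: [-3.141, 0.0, 0.825]
ft_force: [-0.6, -0.2, -1.6]
opening: 0.0138
finger_force: 30.0
```

{"method": "arm_command", "body": {
  "steps": [
    [-1,0,0,1,0,0,0],
    [-1,0,0,1,0,0,0],
    [-1,0,0,1,0,0,0],
    [-1,0,0,1,0,0,0],
    [-1,0,0,0,0,0,0],
    [-1,0,0,0,0,0,0],
    [-1,0,0,0,0,0,0],
    [-1,0,0,0,0,0,0]
  ]
}}

```text
t: 8.92
position: [0.5668, 0.1379, 0.1997]
tcp_rot: [3.142, -0.0, 0.825]
ft_force: [1.0, -0.5, -2.3]
opening: 0.0141
finger_force: 30.0
```

{"method": "arm_command", "body": {
  "steps": [
    [-1,0,0,1,0,0,0],
    [-1,0,0,1,0,0,0],
    [-1,0,0,1,0,0,0],
    [-1,0,0,0,0,0,0],
    [-1,0,0,0,0,0,0],
    [-1,0,0,0,0,0,0],
    [-1,0,0,0,0,0,0],
    [-1,0,0,0,0,0,0]
  ]
}}

```text
t: 9.58
position: [0.5668, 0.1379, 0.1967]
tcp_rot: [3.142, -0.0, 0.825]
ft_force: [0.2, 0.9, -1.4]
opening: 0.0137
finger_force: 30.0
```

{"method": "arm_command", "body": {
  "steps": [
    [-1,0,0,1,0,0,0],
    [-1,0,0,1,0,0,0],
    [-1,0,0,1,0,0,0],
    [-1,0,0,0,0,0,0],
    [-1,0,0,0,0,0,0],
    [-1,0,0,0,0,0,0],
    [-1,0,0,0,0,0,0],
    [-1,0,0,0,0,0,0]
  ]
}}

```text
t: 10.25
position: [0.5668, 0.1379, 0.1937]
tcp_rot: [3.142, -0.0, 0.825]
ft_force: [-0.1, 0.1, -1.8]
opening: 0.0135
finger_force: 30.0
```

{"method": "arm_command", "body": {
  "steps": [
    [-1,0,0,1,0,0,0],
    [-1,0,0,1,0,0,0],
    [-1,0,0,0,0,0,0],
    [-1,0,0,0,0,0,0],
    [-1,0,0,0,0,0,0],
    [-1,0,0,0,0,0,0],
    [-1,0,0,0,0,0,0],
    [-1,0,0,0,0,0,0]
  ]
}}

```text
t: 10.92
position: [0.5668, 0.1379, 0.1917]
tcp_rot: [3.142, -0.0, 0.825]
ft_force: [0.1, -0.1, -3.1]
opening: 0.0142
finger_force: 30.0
```

{"method": "arm_command", "body": {
  "steps": [
    [-1,0,0,1,0,0,0],
    [-1,0,0,1,0,0,0],
    [-1,0,0,0,0,0,0],
    [-1,0,0,0,0,0,0],
    [-1,0,0,0,0,0,0],
    [-1,0,0,0,0,0,0],
    [-1,0,0,0,0,0,0],
    [-1,0,0,0,0,0,0]
  ]
}}

```text
t: 11.58
position: [0.5668, 0.1379, 0.1897]
tcp_rot: [3.142, -0.0, 0.825]
ft_force: [0.2, 0.2, -1.8]
opening: 0.0142
finger_force: 30.0
```

Past the rim with no contact, so the lugs are in the slots. I press on toward the plate.

{"method": "arm_command", "body": {
  "steps": [
    [-1,0,0,1,0,0,0],
    [-1,0,0,1,0,0,0],
    [-1,0,0,1,0,0,0],
    [-1,0,0,0,0,0,0],
    [-1,0,0,0,0,0,0],
    [-1,0,0,0,0,0,0],
    [-1,0,0,0,0,0,0],
    [-1,0,0,0,0,0,0]
  ]
}}

```text
t: 12.25
position: [0.5669, 0.1379, 0.1869]
tcp_rot: [3.141, -0.0, 0.825]
ft_force: [-0.8, 0.2, 3.6]
opening: 0.014
finger_force: 30.0
```

{"method": "arm_command", "body": {
  "steps": [
    [-1,0,0,1,0,0,0],
    [-1,0,0,1,0,0,0],
    [-1,0,0,1,0,0,0],
    [-1,0,0,0,0,0,0],
    [-1,0,0,0,0,0,0],
    [-1,0,0,0,0,0,0],
    [-1,0,0,0,0,0,0],
    [-1,0,0,0,0,0,0]
  ]
}}

```text
t: 12.92
position: [0.567, 0.138, 0.1839]
tcp_rot: [3.141, -0.001, 0.825]
ft_force: [-1.4, 0.1, 6.6]
opening: 0.0139
finger_force: 30.0
```

{"method": "arm_command", "body": {
  "steps": [
    [-1,0,0,1,0,0,0],
    [-1,0,0,1,0,0,0],
    [-1,0,0,1,0,0,0],
    [-1,0,0,1,0,0,0],
    [-1,0,0,0.4,0,0,0],
    [-1,0,0,0,0,0,0],
    [-1,0,0,0,0,0,0],
    [-1,0,0,0,0,0,0]
  ]
}}

```text
t: 13.58
position: [0.5671, 0.138, 0.18]
tcp_rot: [3.141, -0.001, 0.825]
ft_force: [-2.3, 1.1, 8.7]
opening: 0.0139
finger_force: 30.0
```

{"method": "arm_command", "body": {
  "steps": [
    [-1,0,0,0,0,0,1],
    [-1,0,0,0,0,0,1],
    [-1,0,0,0,0,0,1],
    [-1,0,0,0,0,0,1],
    [-1,0,0,0,0,0,1],
    [-1,0,0,0,0,0,1],
    [-1,0,0,0,0,0,0],
    [-1,0,0,0,0,0,0]
  ]
}}

```text
t: 14.25
position: [0.5675, 0.1379, 0.1802]
tcp_rot: [3.14, -0.002, 0.72]
ft_force: [-1.1, 0.5, 8.4]
opening: 0.0142
finger_force: 30.0
```

```bash
python3 -c "
from rig import r
s=r.state();print(s['position'],s['tcp_rot'],s['ft_force'],s['torque'])"
```

```text
[0.56748321 0.13794527 0.18016454] [ 3.14045176e+00 -1.54433899e-03  7.19862517e-01] [-1.07628945  0.52952111  8.37539461] [-0.12085325  0.26021101  0.04989765]
```

{"method": "arm_command", "body": {
  "steps": [
    [-1,0,0,0.8,0,0,0],
    [-1,0,0,0,0,0,0],
    [-1,0,0,0,0,0,2],
    [-1,0,0,0,0,0,2],
    [-1,0,0,0,0,0,2],
    [-1,0,0,0,0,0,2],
    [-1,0,0,0,0,0,0],
    [-1,0,0,0,0,0,0]
  ]
}}

```text
t: 14.92
position: [0.5676, 0.1379, 0.1795]
tcp_rot: [3.141, -0.002, 0.58]
ft_force: [-0.3, 0.3, 8.2]
opening: 0.0137
finger_force: 30.0
```

```bash
python3 -c "
from rig import r
s=r.state();print(s['position'],s['tcp_rot'],s['ft_force'],s['torque'])"
```

```text
[0.56756659 0.13792424 0.1794821 ] [ 3.14057093e+00 -1.87276242e-03  5.80092121e-01] [-0.3175512   0.33134006  8.21529705] [-0.10149602  0.2866726   0.00316599]
```

{"method": "arm_command", "body": {
  "steps": [
    [-1,0,0,0,0,0,3],
    [-1,0,0,0,0,0,3],
    [-1,0,0,0,0,0,3],
    [-1,0,0,0,0,0,3],
    [-1,0,0,0,0,0,3],
    [-1,0,0,0,0,0,3],
    [-1,0,0,0,0,0,3],
    [-1,0,0,0,0,0,0]
  ]
}}

```text
t: 15.58
position: [0.5675, 0.1379, 0.1795]
tcp_rot: [3.141, -0.002, 0.211]
ft_force: [-0.5, 0.6, 9.0]
opening: 0.0139
finger_force: 30.0
```

{"method": "arm_command", "body": {
  "steps": [
    [-1,0,0,0,0,0,3],
    [-1,0,0,0,0,0,3],
    [-1,0,0,0,0,0,3],
    [-1,0,0,0,0,0,3],
    [-1,0,0,0,0,0,3],
    [-1,0,0,0,0,0,3],
    [-1,0,0,0,0,0,3],
    [-1,0,0,0,0,0,0]
  ]
}}

```text
t: 16.25
position: [0.5675, 0.1379, 0.1795]
tcp_rot: [-3.141, -0.002, -0.156]
ft_force: [-1.4, 0.0, 9.3]
opening: 0.0138
finger_force: 30.0
```

```bash
python3 -c "
from rig import r
s=r.state();print(s['position'],s['tcp_rot'],s['ft_force'],s['torque'],s['joint_pos'][5])"
```

```text
[0.56749725 0.13794063 0.17946378] [-3.14113452e+00 -1.93921896e-03 -1.56064510e-01] [-1.36198422e+00  2.59137624e-03  9.30643462e+00] [-0.06633351  0.4065388  -0.02102464] 1.8776388415586913
```

{"method": "arm_command", "body": {
  "steps": [
    [-1,0,0,0,0,0,3],
    [-1,0,0,0,0,0,3],
    [-1,0,0,0,0,0,3],
    [-1,0,0,0,0,0,3],
    [-1,0,0,0,0,0,3],
    [-1,0,0,0,0,0,3],
    [-1,0,0,0,0,0,3],
    [-1,0,0,0,0,0,1]
  ]
}}

```text
t: 16.92
position: [0.5674, 0.138, 0.1794]
tcp_rot: [-3.141, -0.001, -0.54]
ft_force: [-0.3, 0.9, 8.9]
opening: 0.0139
finger_force: 30.0
```

{"method": "arm_command", "body": {
  "steps": [
    [-1,0,0,0,0,0,0],
    [-1,0,0,0,0,0,0.5],
    [-1,0,0,0,0,0,0.5],
    [-1,0,0,0,0,0,0.5],
    [-1,0,0,0,0,0,0.5],
    [-1,0,0,0,0,0,0],
    [-1,0,0,0,0,0,0],
    [-1,0,0,0,0,0,0]
  ]
}}

```text
t: 17.58
position: [0.5674, 0.1379, 0.1794]
tcp_rot: [-3.14, -0.001, -0.571]
ft_force: [-0.6, -0.0, 8.3]
opening: 0.0138
finger_force: 30.0
```

```bash
python3 -c "
from rig import r
s=r.state();print(s['position'],s['tcp_rot'],s['ft_force'],s['torque'],s['joint_pos'][5])"
```

```text
[0.56743738 0.13794765 0.17942172] [-3.14048285e+00 -1.47590719e-03 -5.71495530e-01] [-0.58971998 -0.01245489  8.33131297] [-0.07969126  0.43896213  0.06704854] 2.293092301407703
```

{"method": "arm_command", "body": {
  "steps": [
    [-1,0,0,0,0,0,0.5],
    [-1,0,0,0,0,0,0.5],
    [-1,0,0,0,0,0,0.5],
    [-1,0,0,0,0,0,0],
    [-1,0,0,0,0,0,0],
    [-1,0,0,0,0,0,0],
    [-1,0,0,0,0,0,0],
    [-1,0,0,0,0,0,0]
  ]
}}

```text
t: 18.25
position: [0.5675, 0.138, 0.1794]
tcp_rot: [-3.14, -0.001, -0.598]
ft_force: [-0.6, 0.3, 7.3]
opening: 0.0142
finger_force: 30.0
```

```bash
python3 -c "
from rig import r
s=r.state();print(s['position'],s['tcp_rot'],s['ft_force'],s['torque'],s['joint_pos'][5])"
```

```text
[0.56745041 0.13797542 0.17941771] [-3.14040639e+00 -1.42667588e-03 -5.97669510e-01] [-0.63301163  0.27730684  7.30289364] [0.02157326 0.4865096  0.02625698] 2.319278149615762
```

{"method": "arm_command", "body": {
  "steps": [
    [-1,0,0,-1,0,0,0],
    [-1,0,0,-1,0,0,0],
    [-1,0,0,-0.8,0,0,0],
    [-1,0,0,0,0,0,0],
    [-1,0,0,0,0,0,0],
    [-1,0,0,0,0,0,0],
    [-1,0,0,0,0,0,0],
    [-1,0,0,0,0,0,0]
  ]
}}

```text
t: 18.92
position: [0.5674, 0.1379, 0.182]
tcp_rot: [-3.141, -0.001, -0.598]
ft_force: [0.4, -0.0, 7.3]
opening: 0.0137
finger_force: 30.0
```

{"method": "arm_command", "body": {
  "steps": [
    [-1,0,0,-0.6,0,0,0],
    [-1,0,0,-0.6,0,0,0],
    [-1,0,0,0,0,0,0],
    [-1,0,0,0,0,0,0],
    [-1,0,0,0,0,0,0],
    [-1,0,0,0,0,0,0],
    [-1,0,0,0,0,0,0],
    [-1,0,0,0,0,0,0]
  ]
}}

```text
t: 19.58
position: [0.5674, 0.1379, 0.183]
tcp_rot: [-3.141, -0.001, -0.598]
ft_force: [-0.1, 0.4, 6.7]
opening: 0.0142
finger_force: 30.0
```

{"method": "arm_command", "body": {
  "steps": [
    [-1,0,0,-0.6,0,0,0],
    [-1,0,0,-0.4,0,0,0],
    [-1,0,0,0,0,0,0],
    [-1,0,0,0,0,0,0],
    [-1,0,0,0,0,0,0],
    [-1,0,0,0,0,0,0],
    [-1,0,0,0,0,0,0],
    [-1,0,0,0,0,0,0]
  ]
}}

```text
t: 20.25
position: [0.5673, 0.1379, 0.1838]
tcp_rot: [-3.141, -0.001, -0.598]
ft_force: [1.0, -0.0, 5.8]
opening: 0.0139
finger_force: 30.0
```

{"method": "arm_command", "body": {
  "steps": [
    [-1,0,0,-0.5,0,0,0],
    [-1,0,0,-0.5,0,0,0],
    [-1,0,0,0,0,0,0],
    [-1,0,0,0,0,0,0],
    [-1,0,0,0,0,0,0],
    [-1,0,0,0,0,0,0],
    [-1,0,0,0,0,0,0],
    [-1,0,0,0,0,0,0]
  ]
}}

```text
t: 20.92
position: [0.5669, 0.1378, 0.1839]
tcp_rot: [3.142, -0.0, -0.598]
ft_force: [5.2, -0.9, -2.8]
opening: 0.0136
finger_force: 30.0
```

A 1 mm pull gives −2.8 N with no rise, so the lugs are locked in the notches. I ease off, release and retreat upward.

{"method": "arm_command", "body": {
  "steps": [
    [-1,0,0,0.8,0,0,0],
    [-1,0,0,0,0,0,0],
    [0,0,0,0,0,0,0],
    [0,0,0,0,0,0,0],
    [0,0,0,0,0,0,0],
    [0,0,0,0,0,0,0],
    [0,0,0,0,0,0,0],
    [0,0,0,0,0,0,0]
  ]
}}

```text
t: 21.58
position: [0.5666, 0.1379, 0.1835]
tcp_rot: [3.141, 0.0, -0.598]
ft_force: [-0.6, -0.8, -1.4]
opening: 0.0456
finger_force: 0.0
```

{"method": "arm_command", "body": {
  "steps": [
    [0,0,0,0,0,0,0],
    [0,0,0,-5,0,0,0],
    [0,0,0,-10,0,0,0],
    [0,0,0,-15,0,0,0],
    [0,0,0,-20,0,0,0],
    [0,0,0,-20,0,0,0],
    [0,0,0,-20,0,0,0],
    [0,0,0,-20,0,0,0]
  ]
}}

```text
t: 22.25
position: [0.5668, 0.1379, 0.2959]
tcp_rot: [-3.141, -0.001, -0.598]
ft_force: [-0.1, -0.2, -0.2]
opening: 0.0465
finger_force: 0.0
```

{"method": "arm_command", "body": {
  "steps": [
    [0,-25,-25,0,0,0,0],
    [0,-25,-25,0,0,0,0],
    [0,-25,-25,0,0,0,0],
    [0,-25,-25,0,0,0,0],
    [0,-25,-25,0,0,0,0],
    [0,0,0,0,0,0,0],
    [0,0,0,0,0,0,0],
    [0,0,0,0,0,0,0]
  ]
}}

```text
t: 22.92
position: [0.5339, 0.3114, 0.2944]
tcp_rot: [-3.141, -0.001, -0.597]
ft_force: [0.0, -0.3, -0.2]
opening: 0.0461
finger_force: 0.0
```

Run:
```python
from rig import *
import cv2,numpy as np
from h import *
s=capture("side");t=capture("top")
cv2.imwrite("pics/s3c.png",np.hstack([cv2.resize(i[:,:,::-1],(400,600),interpolation=cv2.INTER_CUBIC) for i in (s[85:205,200:280],t[140:260,154:234])]))
print(r.state()["position"])
# predicted lid/bar top pixels for locked pot
for n in C:
  for z in(.179,.208):
    q=C[n]["camera_matrix"]@(C[n]["R"]@np.array([.567,.138,z])+C[n]["t"]);print(n,z,q[:2]/q[2])
```

```text
[0.53429602 0.31046136 0.29414462]
side 0.179 [233.76878671 138.4129946 ]
side 0.208 [232.66894778 128.05028488]
top 0.179 [186.42231835 195.61406433]
top 0.208 [183.74162735 194.4247807 ]
```

View pics/s3c.png

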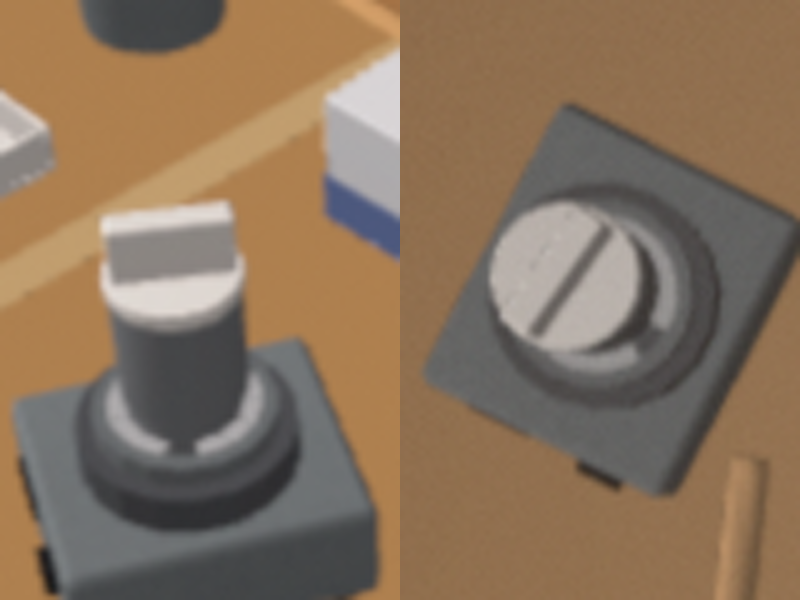

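The pot sits upright and seated. The bar top at side (233.6,127.6) matches the locked prediction (232.7,128.1), the slots are empty and the bar is turned. I hand the job in.

```bash
python3 -c "
from rig import r
print(r.finish_job())"
```

```text
the job is handed in; nothing more can be done
None
```

The pot is set in the mixer, turned clockwise about 81° and locked (a 1 mm pull did not raise it). I then let it go and handed the job in after about 23 s; wrist force stayed under 10 N at every reading, and I touched none of the other objects.

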